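# Put the resin vat away in its light-tight case

## Robot

A 6-joint arm with a two-finger parallel gripper is mounted at the origin on the work surface. World frame = base frame: x ahead of the robot, y to its left, z up, the work surface at z = 0. Lengths are in m, angles in rad, forces in N, time in s.
With the tool pointing down it reaches from about 0.35 to 1 m from the base axis. Payload 7.1 kg.
Tool frame: the origin (TCP) lies between the finger pads; the fingertips stand env.tip_extent ahead of it and the grasp point (between the pads) is the TCP (env.tip_extent is the distance from the TCP to the fingertips, in m); z points along the fingers, y is the line along which they close (so a half turn about z gives the same grasp; the last joint's range is limited). The gripper opens to 85 mm and grips with 20 to 120 N. Pads are 22 mm wide; open, the fingers measure 114 mm over their backs; the gripper's body (76 mm by 85 mm) begins 54 mm behind the grasp point. The pads swing forward as they close: fully open they stand 13 mm farther back than shut.
Start: joints at [1.125, 0.423, 1.63, -0, 1.089, -0.019], TCP at [0.259, 0.569, 0.25] pointing down, gripper open.
Joint ranges: [-3, 3], [-0.9, 2.11], [0.09, 2.58], [-1.31, 4.45], [0.11, 2.69], [-2.54, 2.54]. Speed limits (rad/s): [2.39, 2.39, 3.01, 3.14, 3.14, 3.14].

## Interface

Orientations are given as a 3x3 rotation matrix whose columns are the frame's x, y, z axes.
In Python, from plant import status, eyes, job, env gives the robot as it stands.
- The arm moves only by the tool drive_tool, never from a script. Its argument "increments" is a list of rows, each an object with "translation": the shift along the tool's x, y, z each as a share of 100 mm, from -1 to 1, a list of three; "dr": the turn, a rotation vector about the tool's x, y, z each as a share of 360 degrees, from -1 to 1, a list of three; "claw": the opening, from -1 (shut) to 1 (fully open). In form: [{"translation": [x, y, z], "dr": [wx, wy, wz], "claw": claw}, ...]. A call has 1 to 8 rows; each row shifts and turns the commanded pose from where the row before left it, along the tool's axes as they then stand; what a row does not reach is not made up. A row lasts 1/10 s, in which the tool goes at most 50 mm and 8.59 degrees, less where a joint would pass 70% of its speed; a pose out of reach is approached as far as the arm can. A call with a number of a shift or a turn outside -1 to 1 is refused whole. A call with a gripper value outside its range is refused whole. The fingers move at their own pace and stop on an object; "squeeze" is the grip in N (left out, the last holds). Time passes only in rows, so rows that do not move let the fingers close. It gives the time, the measured TCP pose, the force, the opening and the grip force at its end, in the units of the state.
- status.get_state(): the state, without advancing time (a new reading comes with each control period).
- eyes.capture(name): name is "scene" or "top" or "wrist"; returns (picture, depth): 480x640x3 uint8, red, green, blue; 480x640 float32, m along the optical axis (not along the pixel's ray), 0 where there is no reading.
- eyes.camera_params(name): a dict with "K" (3x3 intrinsics, pixels), "k1" (the pictures are not rectified: a ray, as slopes to the right and down, at radius r is drawn at 1 + k1 r^2 times it, then the intrinsics apply), "origin" and "attitude" of the camera in the world. Camera axes: x right, y down, z forward; pixel columns grow to the right and rows downward; lengths in m; the calibration is good to about 2 mm. A picture is of the moment at which its call begins: read the wrist's pose just before it. camera_params takes no time and is no camera call; for the wrist camera it gives the pose at the moment of the call.
- job.hand_in(): hands the job in; it is judged then, once.
The state is a dict: "t": time; "joints": joint angles; "qd": joint speeds; "joint_torque": joint torques, N m; "eef_pos": TCP position; "tool_rot": TCP orientation; "ft_force": force on the tool from outside, world axes, zero at the start; "ft_torque": the same for the moment, N m; "opening": finger opening in m; "gripper_force": force on a finger pad.
Only numpy, scipy, OpenCV 4.12 (cv2) and the standard library are available. Lean on these libraries where they do the work, as an engineer would, in place of code of your own. Each camera call takes 0.05 s, during which the arm holds its last target. There are 200 camera calls.

## Task

The emptied resin vat is still in the resin printer, under the raised build platform, with its screws already slackened. Draw it out of its guides without knocking the platform, keep it roughly level, set it down gently in the tray of its storage case and let go, then fold the lid fully shut so that its tab drops behind the front rim. Leave the roll of tape, the wash bottle and the scraper where they are.

Things in the scene. Friction and masses are not known exactly. Their poses are not given: they have to be found in the camera images.
- printer: Desktop resin printer, cover off, fixed to the bench, its front to the robot's left. Origin on the bench top under the middle of its front edge; x points into the machine, y to its left, z up. Black base 245 (x) by 230 (y), flat deck 130 mm above the bench. Two stop pins on the deck behind the vat. Black column at the rear, 90 wide, x = 207 to 237 mm, 400 mm high.
- deck_front (a point): Middle of the deck's front edge (printer axes), 130 mm above the bench. The deck in front of the vat's grip is bare for about 40 mm.
- brackets (a point): Point on the deck midway between the two aluminium brackets that hold down the vat's side flanges (120 mm behind the front edge, printer axes). Each is 70 mm long in x; inside faces at y = +-90.5 mm; lips over the flanges from |y| = 79 mm outward, underside 8.5 and top 13.5 mm above the deck. Slackened thumbscrews on the lips reach 36 mm above the deck.
- carriage: Build platform on its self-locking carriage over the vat: aluminium block 103 (x) by 136 (y) by 22 mm, its front face 67 mm behind the printer's front edge; on top a smaller clamp block with a knob, an arm back to the column, and a pull handle to the front. Origin at the middle of its underside, printer axes. The underside is 20 to 40 mm above the vat's rim, differing from run to run.
- platform_handle (a point): Middle of the platform's steel pull handle, a U of 10 mm bar, 80 mm wide, whose front bar (along y) passes above the vat's grip, a little in front of it, 42 to 52 mm over the platform's underside and at printer x = 31 to 41 mm. An upright gripper at the grip would strike it: lean the tool back, its body towards the printer's front and fingers pointing inward and down, by 32 to 45 degrees.
- vat: Open grey plastic tank 120 (x) by 150 (y) by 40 mm high, walls 4 mm, 0.2 to 0.4 kg. Origin at the centre of its underside, x to its rear. Side flanges 6 mm thick at the bottom (174 mm over all in y) run under the brackets with 2.5 mm play in height, 3 mm a side. Starts loose on the deck, origin about 118 mm behind the deck's front edge; free to be lifted once drawn about 120 mm straight forward.
- vat_grip (a point): Centre of the vat's front grip: a solid block in the middle of the front wall, 18 (x) by 36 (y, the width to grip) by 18 mm high, its top flush with the rim. In the vat's frame it spans x = -60 (front wall) to -78 mm and z = 22 to 40 mm.
- case: Black storage case fixed to the bench: shallow tray 200 (x) by 178 (y) outside, walls 3 mm thick and 20 mm high, floor 4 mm thick. Origin at the centre of its underside, x to the hinge side. The vat goes in with its x along the case's -y, its grip to +y. Inside the shut lid there are 44 mm over the floor, so the vat must lie flat.
- vat_place (a point): Best place for the vat's origin: on the tray's floor, 15 mm from its centre towards -y. The vat then has 11 mm behind it, 10 mm at each flange, and 23 mm between its grip and the tray's +y wall for the fingers (lean the tool to +y as at the printer).
- lid (a joint): Case lid, hinged on the top of the tray's rear wall: rad, 0 = fully shut (a stop), grows as it opens; starts at 1.6 to 1.75, just past upright. The hinge is stiff: the lid stays where left and takes 1 to 2 N at its front edge to move. It is a hood 200 long, 178 wide, 31 mm high, walls 3 mm; a tab 40 mm wide inside its front wall reaches 10 mm below the edge.
- lid_front (a point): Middle of the lid's upper front edge (the corner of its top and front faces), 200 mm from the hinge along the lid and 31 mm above it when shut; it moves with the lid.
- lid_hinge (a point): Middle of the lid's hinge axis, 20 mm above the bench at the rear face of the tray (100 mm behind the case's origin); the axis is the case's y.
- tape_roll: Bystander: roll of blue masking tape lying flat, 96 mm across, 25 mm high; origin at the centre of its underside.
- wash_bottle: Bystander: closed white wash bottle, 64 mm across, 170 mm high; origin at the centre of its underside.
- scraper: Bystander: print scraper, 200 mm long, lying flat.
Things that resemble listed ones, but are neither listed nor needed, are in the scene too. Leave any pink or purple look-alike of the vat alone.

How it is judged:
On the way, in this order (a step that is already met when the one before it is completed fails the run):
1. the vat has been drawn out of the printer, clear of the brackets and the platform (x of vat in the frame of printer below 0.01 m), for 0.1 s.
2. the vat lies flat on the floor of the case's tray, let go, the lid still open (horizontal distance between vat and case below 0.03 m and z of vat in the frame of case below 0.008 m and angle between vat's own z axis and vertical below 0.06 rad and contact force between the fingers and vat below 0.1 N and linear speed of vat below 0.02 m/s and value of joint lid above 0.5 rad), for 0.2 s.
At the end, for the whole second after the job is handed in: The vat lies flat (within 3.4 degrees, at most 4 mm above the floor) at rest in the tray of the case, within 30 mm of its centre, the lid is shut to within 0.04 rad (7 mm at its front edge), and the build platform stands within 5 mm of where it was (horizontal distance between vat and case below 0.03 m and z of vat in the frame of case below 0.008 m and angle between vat's own z axis and vertical below 0.06 rad and linear speed of vat below 0.02 m/s and value of joint lid below 0.04 rad and distance of carriage from where it was at the start of the episode below 0.005 m); the robot touches nothing.
It fails at once if the build platform is knocked (over 10 N) (contact force between anything else and carriage above 10 N).
It fails at once if the vat is tipped by more than 26 degrees (angle between vat's own z axis and vertical above 0.45 rad).
It fails at once if the vat is dropped or slammed into the case (faster than 0.45 m/s within the tray) (horizontal distance between vat and case below 0.05 m and z of vat in the frame of case below 0.03 m and linear speed of vat above 0.45 m/s).
It fails at once if the roll of tape, the wash bottle or the scraper is displaced by more than 20 mm (distance of any of tape_roll, wash_bottle, scraper from where it was at the start of the episode above 0.02 m).
It also fails if it takes over 72 s, if anything falls off the work surface, if the arm or the gripper's body presses on something with over 40 N, if the wrist force passes 120 N, or if a joint passes its speed limit or range.

## Working session

There is one attempt and no reset: what is moved stays moved. The work goes in short steps, Python scripts to look and compute and a tool call to move; the robot and the scene stay as the last step left them, time stands still between calls to the robot, and variables do not carry over. Pictures are saved under pics/ and viewed, at most 10 in all, crops included, and the job is handed in when it is done.

Besides the shell and the picture viewer there is one more tool, called as a command line: name --argument value ..., lists and objects as JSON in quotes. drive_tool: Moves the arm, as the interface text tells. Shift numbers are shares of 100 mm and turn numbers shares of 360 degrees, none past 1 either way. Its arguments: {"type":"object","properties":{"increments":{"type":"array"},"squeeze":{"type":"number"}},"required":["increments"]}

```bash
ls; mkdir -p pics; cat > h.py <<'E'
import numpy as np, cv2
from plant import status, eyes, job, env
def cap(name, fn):
    im,d=eyes.capture(name); p=eyes.camera_params(name)
    cv2.imwrite('pics/'+fn+'.png',im[:,:,::-1]); np.savez('pics/'+fn+'.npz',d=d,im=im,**{k:np.array(v) for k,v in p.items()})
    return im,d,p
def rays(p,uv):
    uv=np.asarray(uv,float).reshape(-1,1,2)
    n=cv2.undistortPoints(uv,np.array(p['K'],float),np.array([float(p['k1']),0,0,0]))[:,0]
    return np.c_[n,np.ones(len(n))]@np.array(p['attitude']).T   # world dirs with unit depth
def at_depth(p,d,uv):
    uv=np.asarray(uv).reshape(-1,2); z=np.array([np.median(d[int(v)-1:int(v)+2,int(u)-1:int(u)+2]) for u,v in uv])
    return np.array(p['origin'])+rays(p,uv)*z[:,None]
def at_z(p,uv,z):
    o=np.array(p['origin']); r=rays(p,uv); return o+r*((z-o[2])/r[:,2])[:,None]
def load(fn):
    q=np.load('pics/'+fn+'.npz'); return q,q['d']
def cloud(q):
    d=q['d']; v,u=np.mgrid[0:480,0:640]; uv=np.c_[u.ravel(),v.ravel()]
    return (q['origin']+rays(q,uv)*d.ravel()[:,None]).reshape(480,640,3)
E
python3 - <<'E'
from h import *
for n in ('scene','top'):
    im,d,p=cap(n,n+'1'); print(n,p['K'],p['k1'],p['origin'],p['attitude'])
print(env.tip_extent, status.get_state())
E
```

```text
pics
scene [[482.50728436   0.         323.28479458]
 [  0.         482.50728436 242.17757299]
 [  0.           0.           1.        ]] 0.01564765615504521 [ 1.50224016 -0.18363012  1.07942336] [[ 1.20700402e-01  6.69486362e-01 -7.32952538e-01]
 [ 9.92688893e-01 -8.10919212e-02  8.94028055e-02]
 [ 4.17429551e-04 -7.38384799e-01 -6.74379504e-01]]
top [[569.92833339   0.         320.870314  ]
 [  0.         569.92833339 242.76393893]
 [  0.           0.           1.        ]] -0.09205399186961015 [ 0.4038997  -0.034029    1.61565037] [[ 7.62419564e-04 -9.97622139e-01  6.89165154e-02]
 [-9.99927822e-01 -1.58689067e-03 -1.19093765e-02]
 [ 1.19904207e-02 -6.89024611e-02 -9.97551342e-01]]
0.019 {'t': 0.1, 'joints': array([ 1.12498173e+00,  4.23785589e-01,  1.63060196e+00, -5.20416026e-06,
        1.08858594e+00, -1.89992559e-02]), 'qd': array([-0.00125516, -0.00208651, -0.00228219, -0.00021919,  0.00065477,
        0.00099802]), 'joint_torque': array([ 5.05160551e-04, -5.58418179e+01, -2.82446104e+01, -3.93084827e-05,
        2.84857015e-03, -1.96427408e-05]), 'eef_pos': array([0.25851313, 0.56852657, 0.24961475]), 'tool_rot': array([[-9.10289722e-01,  4.13971343e-01, -5.91247332e-04],
       [ 4.13971765e-01,  9.10288867e-01, -1.24786206e-03],
       [ 2.16267325e-05, -1.38067571e-03, -9.99999047e-01]]), 'ft_force': array([ 0.10526999, -0.02581549, -0.919605  ]), 'ft_torque': array([-0.02277489, -0.03686509, -0.00281238]), 'gripper_force': 0.0, 'opening': 0.0853971918597266}
```

View pics/scene1.png

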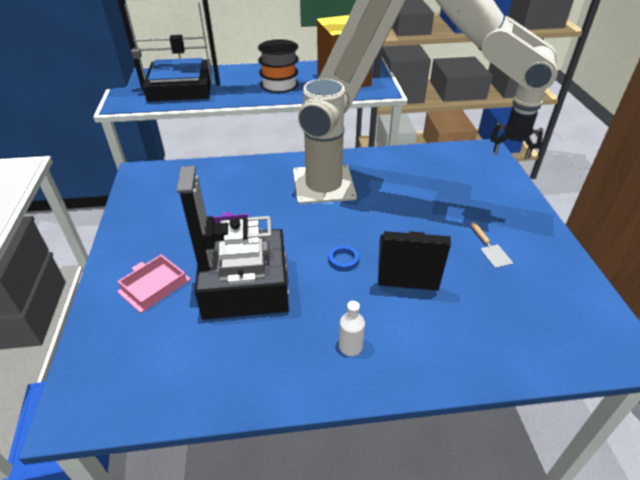

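View pics/top1.png

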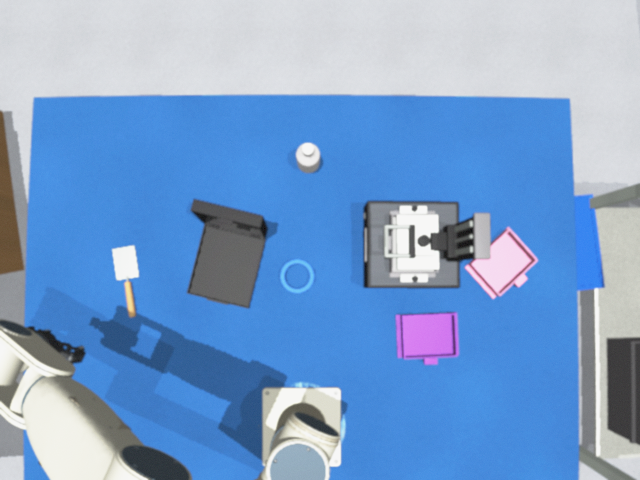

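The scene view shows the printer at about (240,270), the upright lid of the case at (413,262), the bottle at (351,333) and the tape at (343,258). In the top view, the printer deck spans (365–459, 202–288) with its front to the left. The case tray is around (225,262), with its lid raised along the far edge. I'll enlarge both areas.

```bash
python3 - <<'E'
import cv2,numpy as np
im=cv2.imread('pics/top1.png')
a=cv2.resize(im[190:310,180:340],None,fx=5,fy=5,interpolation=cv2.INTER_CUBIC)
cv2.imwrite('pics/c1.png',a)
b=cv2.resize(im[190:300,350:500],None,fx=5.3,fy=5.3,interpolation=cv2.INTER_CUBIC)
cv2.imwrite('pics/c2.png',b)
E
```

```text
(no output)
```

View pics/c1.png

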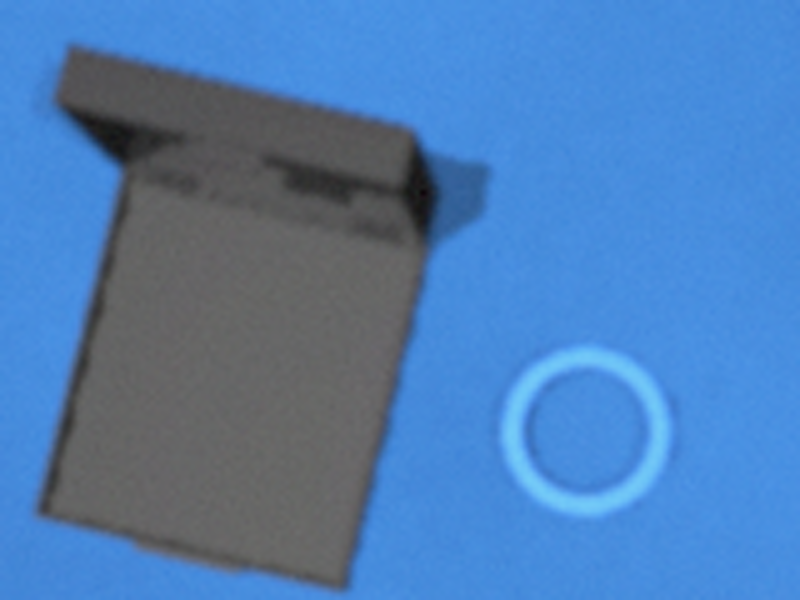

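View pics/c2.png

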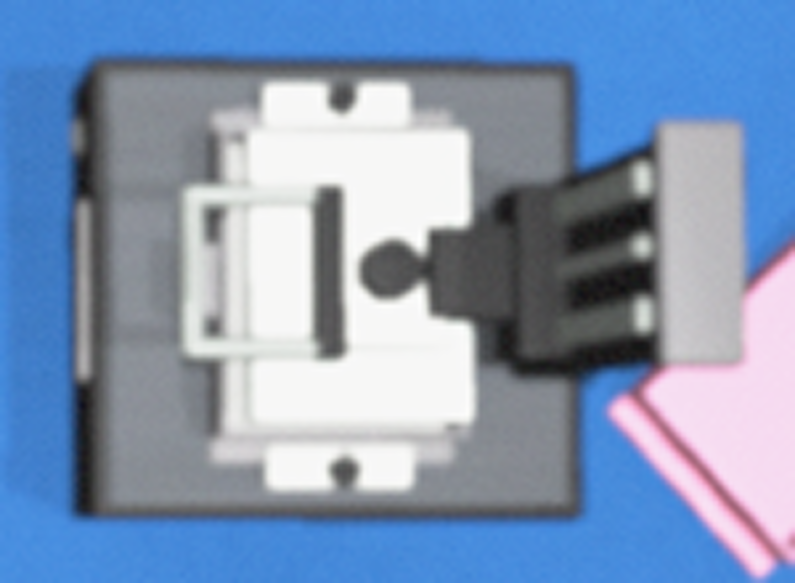

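The first crop shows the tray rim corners at about (188,293) and (249,307) in full-image pixels, with the latch in the front wall. The second shows the deck corners at (368,202), (367,287), (458,202) and (459,287). The handle's front bar is at x≈385, and the vat's grip sits behind it at about (389,241).

```bash
python3 - <<'E'
from h import *
np.set_printoptions(precision=4,suppress=True)
q,d=load('top1')
f=lambda U,s,o:[((np.array(x)+.5)/s-.5+np.array(o)) for x in U]
D=f([(97,65),(92,513),(572,65),(578,515)],5.3,(350,190))
print('deck',at_z(q,D,.13)); 
C=f([(40,515),(347,587),(430,240),(122,170)],5,(180,190)); print('case rim',at_z(q,C,.02), at_depth(q,d,f([(195,400)],5,(180,190))))
P=cloud(q)
# lid top edge, tray region
print('lid edge', at_depth(q,d,f([(250,115),(90,72),(390,155)],5,(180,190))))
print('handle bar', at_depth(q,d,f([(192,200),(192,270),(192,340)],5.3,(350,190))))
print('platform top', at_depth(q,d,f([(280,150),(280,400),(450,150)],5.3,(350,190))))
print('vat rim/grip', at_depth(q,d,f([(212,270),(232,300),(232,150),(240,250),(232,450),(225,115)],5.3,(350,190))))
print('tape',at_z(q,f([(586,431)],5,(180,190)),.025))
# scene cloud
q2,_=load('scene1'); P2=cloud(q2)
for nm,Q in (('top',P),('scene',P2)):
    X=Q.reshape(-1,3); X=X[np.isfinite(X).all(1)]
    m=(abs(X[:,0]-.45)<.25)&(X[:,1]<-.1)&(X[:,1]>-.5)
    Y=X[m&(abs(X[:,2]-.13)<.006)]; print(nm,'deck pts',Y.min(0),Y.max(0),np.percentile(Y,[1,99],axis=0))
    m2=(X[:,0]>.3)&(X[:,0]<.75)&(X[:,1]>.02)&(X[:,1]<.42)&(X[:,2]>.18)&(X[:,2]<.26)
    L=X[m2]; print('lid',len(L),np.percentile(L,[1,50,99],axis=0))
    r=cv2.minAreaRect(L[:,:2].astype(np.float32)); print(r)
    m3=(X[:,0]>.3)&(X[:,0]<.6)&(X[:,1]>.05)&(X[:,1]<.42)&(X[:,2]>.012)&(X[:,2]<.024)
    print('rim',m3.sum())
E
```

```text
deck [[ 0.6146 -0.1754  0.13  ]
 [ 0.3928 -0.1719  0.13  ]
 [ 0.6157 -0.4137  0.13  ]
 [ 0.3914 -0.4132  0.13  ]]
case rim [[0.3738 0.3197 0.02  ]
 [0.3343 0.1472 0.02  ]
 [0.5284 0.1021 0.02  ]
 [0.5677 0.2763 0.02  ]] [[0.4386 0.2355 0.0066]]
lid edge [[0.5745 0.1744 0.2199]
 [0.5961 0.2544 0.2185]
 [0.5548 0.1051 0.2195]]
handle bar [[ 0.5363 -0.2077  0.2449]
 [ 0.5044 -0.2076  0.2434]
 [ 0.4724 -0.2074  0.2433]]
platform top [[ 0.5629 -0.2531  0.2146]
 [ 0.4459 -0.2522  0.2133]
 [ 0.5636 -0.3341  0.211 ]]
vat rim/grip [[ 0.5097 -0.2265  0.1704]
 [ 0.4974 -0.2409  0.1359]
 [ 0.5716 -0.2414  0.1369]
 [ 0.5223 -0.2454  0.1337]
 [ 0.4237 -0.2403  0.1361]
 [ 0.5891 -0.2382  0.1363]]
tape [[0.4214 0.014  0.025 ]]
top deck pts [ 0.3908 -0.4185  0.124 ] [ 0.6186 -0.1701  0.136 ] [[ 0.3911 -0.4146  0.1245]
 [ 0.6177 -0.1724  0.1358]]
lid 985 [[0.5429 0.0971 0.1909]
 [0.5736 0.1831 0.2189]
 [0.6064 0.269  0.2259]]
((0.5709659457206726, 0.18426981568336487), (0.17759253084659576, 0.04164205491542816), 75.78598022460938)
rim 765
scene deck pts [ 0.3886 -0.4173  0.1241] [ 0.6246 -0.1733  0.136 ] [[ 0.4006 -0.4145  0.1245]
 [ 0.6217 -0.175   0.1354]]
lid 1203 [[0.5464 0.0946 0.1806]
 [0.5835 0.1809 0.2132]
 [0.6103 0.2642 0.2206]]
((0.5744312405586243, 0.18186989426612854), (0.17855286598205566, 0.04929449036717415), 78.50834655761719)
rim 150
```

```bash
cat >> h.py <<'E'
from scipy.spatial.transform import Rotation as Ro, Slerp
def Rlean(a,yaw=0):  # lean a deg, tool y = world x rotated by yaw deg about world z
    s,c=np.sin(np.radians(a)),np.cos(np.radians(a))
    R=np.array([[0,1,0],[c,0,-s],[-s,0,-c]],float)
    return Ro.from_euler('z',yaw,degrees=True).as_matrix()@R
def plan(p1,R1,N,claw,start=None):
    s=status.get_state(); p0,R0=start or (np.array(s['eef_pos']),np.array(s['tool_rot']))
    sl=Slerp([0,1],Ro.from_matrix([R0,R1])); P,R=p0,R0
    for i in range(N):
        f=(i+1)/N; pt=p0+f*(np.array(p1)-p0); Rt=sl(f).as_matrix()
        t=np.round(R.T@(pt-P)/.1,2 if 0 else 3); dr=np.round(Ro.from_matrix(R.T@Rt).as_rotvec()/(2*np.pi),4)
        print('{"translation":%s,"dr":%s,"claw":%g}'%((t+0.).tolist(),(dr+0.).tolist(),claw),end=',\n')
        P=P+R@(t*.1); R=R@Ro.from_rotvec(dr*2*np.pi).as_matrix()
    print('end',P,'t',s['t'])
    return P,R
E
python3 - <<'E'
from h import *
np.set_printoptions(precision=4,suppress=True)
s=status.get_state(); p=eyes.camera_params('wrist'); R=s['tool_rot']
print('cam in tool',R.T@(p['origin']-s['eef_pos']), R.T@np.array(p['attitude']), p['K'][0])
print([x for x in dir(env) if x[0]!='_'])
print(np.linalg.det(Rlean(43)))
plan([.504,-.06,.33],Rlean(43),24,1)
E
```

```text
cam in tool [ 0.083   0.0017 -0.1248] [[-0.0005 -0.946  -0.324 ]
 [ 1.     -0.001   0.0016]
 [-0.0019 -0.324   0.946 ]] [380.6566   0.     319.71  ]
['MotionError', 'tip_extent']
1.0
{"translation":[-0.202, -0.196, -0.033],"dr":[0.0028, -0.0044, 0.0072],"claw":1},
{"translation":[-0.211, -0.187, -0.024],"dr":[0.0029, -0.0044, 0.0072],"claw":1},
{"translation":[-0.219, -0.178, -0.015],"dr":[0.0028, -0.0044, 0.0072],"claw":1},
{"translation":[-0.228, -0.168, -0.006],"dr":[0.0028, -0.0044, 0.0073],"claw":1},
{"translation":[-0.236, -0.158, 0.004],"dr":[0.0029, -0.0044, 0.0072],"claw":1},
{"translation":[-0.242, -0.146, 0.013],"dr":[0.0028, -0.0044, 0.0072],"claw":1},
{"translation":[-0.248, -0.135, 0.022],"dr":[0.0028, -0.0044, 0.0072],"claw":1},
{"translation":[-0.253, -0.123, 0.031],"dr":[0.0029, -0.0045, 0.0072],"claw":1},
{"translation":[-0.257, -0.111, 0.041],"dr":[0.0028, -0.0044, 0.0072],"claw":1},
{"translation":[-0.261, -0.098, 0.05],"dr":[0.0028, -0.0044, 0.0072],"claw":1},
{"translation":[-0.263, -0.086, 0.059],"dr":[0.0029, -0.0044, 0.0073],"claw":1},
{"translation":[-0.265,
[... 351 characters left out ...]
-0.0044, 0.0072],"claw":1},
{"translation":[-0.262, -0.005, 0.107],"dr":[0.0029, -0.0044, 0.0072],"claw":1},
{"translation":[-0.259, 0.009, 0.115],"dr":[0.0028, -0.0044, 0.0073],"claw":1},
{"translation":[-0.254, 0.024, 0.121],"dr":[0.0028, -0.0044, 0.0072],"claw":1},
{"translation":[-0.25, 0.036, 0.128],"dr":[0.0028, -0.0044, 0.0072],"claw":1},
{"translation":[-0.245, 0.051, 0.134],"dr":[0.0029, -0.0044, 0.0072],"claw":1},
{"translation":[-0.238, 0.063, 0.14],"dr":[0.0028, -0.0045, 0.0072],"claw":1},
{"translation":[-0.23, 0.077, 0.145],"dr":[0.0028, -0.0044, 0.0072],"claw":1},
{"translation":[-0.223, 0.089, 0.15],"dr":[0.0029, -0.0044, 0.0072],"claw":1},
end [ 0.5039 -0.06    0.33  ] t 0.1
```

drive_tool --increments '[{"translation":[-0.202,-0.196,-0.033],"dr":[0.0028,-0.0044,0.0072],"claw":1},{"translation":[-0.211,-0.187,-0.024],"dr":[0.0029,-0.0044,0.0072],"claw":1},{"translation":[-0.219,-0.178,-0.015],"dr":[0.0028,-0.0044,0.0072],"claw":1},{"translation":[-0.228,-0.168,-0.006],"dr":[0.0028,-0.0044,0.0073],"claw":1},{"translation":[-0.236,-0.158,0.004],"dr":[0.0029,-0.0044,0.0072],"claw":1},{"translation":[-0.242,-0.146,0.013],"dr":[0.0028,-0.0044,0.0072],"claw":1},{"translation":[-0.248,-0.135,0.022],"dr":[0.0028,-0.0044,0.0072],"claw":1},{"translation":[-0.253,-0.123,0.031],"dr":[0.0029,-0.0045,0.0072],"claw":1}]'

```text
t: 0.9
eef_pos: [0.3409, 0.3577, 0.277]
tool_rot: [[-0.689, 0.718, 0.099], [0.683, 0.689, -0.242], [-0.242, -0.099, -0.965]]
ft_force: [1.3, 0.3, 0.2]
opening: 0.0853
gripper_force: 0.0
```

drive_tool --increments '[{"translation":[-0.257,-0.111,0.041],"dr":[0.0028,-0.0044,0.0072],"claw":1},{"translation":[-0.261,-0.098,0.05],"dr":[0.0028,-0.0044,0.0072],"claw":1},{"translation":[-0.263,-0.086,0.059],"dr":[0.0029,-0.0044,0.0073],"claw":1},{"translation":[-0.265,-0.072,0.067],"dr":[0.0028,-0.0044,0.0072],"claw":1},{"translation":[-0.267,-0.06,0.076],"dr":[0.0028,-0.0044,0.0072],"claw":1},{"translation":[-0.266,-0.045,0.084],"dr":[0.0029,-0.0044,0.0072],"claw":1},{"translation":[-0.266,-0.032,0.093],"dr":[0.0028,-0.0044,0.0072],"claw":1},{"translation":[-0.264,-0.018,0.1],"dr":[0.0028,-0.0044,0.0072],"claw":1}]'

```text
t: 1.7
eef_pos: [0.4225, 0.1483, 0.3036]
tool_rot: [[-0.364, 0.926, 0.098], [0.796, 0.364, -0.484], [-0.484, -0.098, -0.87]]
ft_force: [-0.2, 0.4, 0.3]
opening: 0.0856
gripper_force: 0.0
```

drive_tool --increments '[{"translation":[-0.262,-0.005,0.107],"dr":[0.0029,-0.0044,0.0072],"claw":1},{"translation":[-0.259,0.009,0.115],"dr":[0.0028,-0.0044,0.0073],"claw":1},{"translation":[-0.254,0.024,0.121],"dr":[0.0028,-0.0044,0.0072],"claw":1},{"translation":[-0.25,0.036,0.128],"dr":[0.0028,-0.0044,0.0072],"claw":1},{"translation":[-0.245,0.051,0.134],"dr":[0.0029,-0.0044,0.0072],"claw":1},{"translation":[-0.238,0.063,0.14],"dr":[0.0028,-0.0045,0.0072],"claw":1},{"translation":[-0.23,0.077,0.145],"dr":[0.0028,-0.0044,0.0072],"claw":1},{"translation":[-0.223,0.089,0.15],"dr":[0.0029,-0.0044,0.0072],"claw":1}]'

```text
t: 2.5
eef_pos: [0.5041, -0.0612, 0.3301]
tool_rot: [[0.002, 1.0, -0.001], [0.731, -0.002, -0.682], [-0.682, 0.001, -0.731]]
ft_force: [0.2, 1.0, -0.4]
opening: 0.0856
gripper_force: 0.0
```

```bash
python3 - <<'E'
from h import *
np.set_printoptions(precision=4,suppress=True)
im,d,p=cap('wrist','w1'); cap('top','top2')
s=status.get_state(); print(s['t'],s['eef_pos'],s['tool_rot'],s['joints'])
E
```

```text
2.6 [ 0.5045 -0.062   0.33  ] [[ 0.0033  1.     -0.0021]
 [ 0.731  -0.0038 -0.6823]
 [-0.6823  0.0008 -0.7311]] [ 0.2299  0.2669  1.8535 -0.7549  1.3206  0.5438]
```

View pics/w1.png

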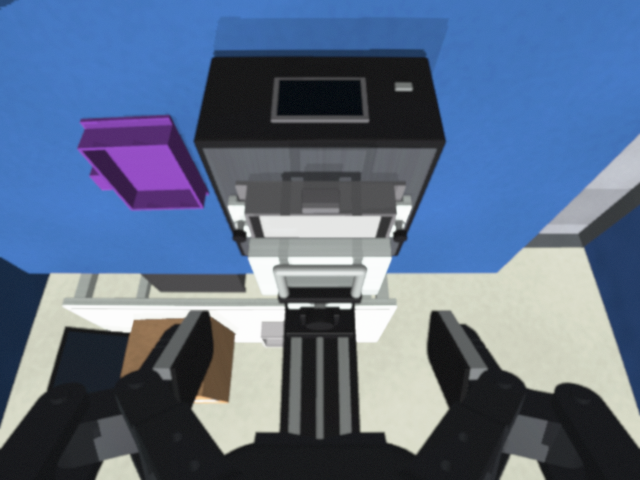

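The wrist view shows the deck's front edge along row ~147. The vat's front wall is at rows 183–213, with its grip block at about (321,200), and the handle bar is at (320,268).

```bash
python3 - <<'E'
from h import *
np.set_printoptions(precision=4,suppress=True)
q,d=load('w1')
im=cv2.imread('pics/w1.png'); cv2.imwrite('pics/c3.png',cv2.resize(im[130:310,220:420],None,fx=4,fy=3.3,interpolation=cv2.INTER_CUBIC))
for n,uv in dict(deckfront=[(240,148),(320,148),(400,148)],deck=[(260,165),(380,165)],wall=[(270,195),(370,195)],grip=[(310,200),(321,200),(332,200)],bar=[(300,268),(321,268),(345,268)],plat=[(265,258),(375,258)]).items(): print(n,at_depth(q,d,uv))
P=cloud(q)
m=np.zeros((480,640),bool); m[175:222,240:400]=1
X=P[m]; 
t=X[(abs(X[:,2]-.17)<.003)]; print('rim',len(t),np.percentile(t,[2,50,98],axis=0))
g=X[(X[:,2]>.15)&(X[:,2]<.165)]; print('front faces'); 
for lo,hi in ((.42,.48),(.49,.52),(.53,.58)):
    k=g[(g[:,0]>lo)&(g[:,0]<hi)]; print(lo,len(k),np.median(k,axis=0))
k=g[(g[:,1]>-.224)&(g[:,1]<-.20)]; print('grip x',np.percentile(k[:,0],[2,98]))
E
```

```text
deckfront [[ 0.4338 -0.1836  0.1317]
 [ 0.5067 -0.1837  0.1324]
 [ 0.5796 -0.1843  0.1322]]
deck [[ 0.4487 -0.2077  0.1321]
 [ 0.5645 -0.2083  0.1326]]
wall [[ 0.4564 -0.2329  0.1499]
 [ 0.5565 -0.2343  0.1497]]
grip [[ 0.4971 -0.215   0.168 ]
 [ 0.5074 -0.2162  0.1674]
 [ 0.5177 -0.216   0.1676]]
bar [[ 0.4897 -0.2064  0.2406]
 [ 0.5071 -0.2058  0.2409]
 [ 0.5268 -0.2063  0.2409]]
plat [[ 0.4542 -0.2432  0.2144]
 [ 0.5581 -0.2441  0.2147]]
rim 1374 [[ 0.4336 -0.2457  0.1672]
 [ 0.5064 -0.2331  0.1708]
 [ 0.5788 -0.2149  0.1719]]
front faces
0.42 647 [ 0.4546 -0.2329  0.1576]
0.49 328 [ 0.5051 -0.2156  0.1594]
0.53 667 [ 0.5563 -0.2341  0.1576]
grip x [0.4895 0.5236]
```

View pics/c3.png

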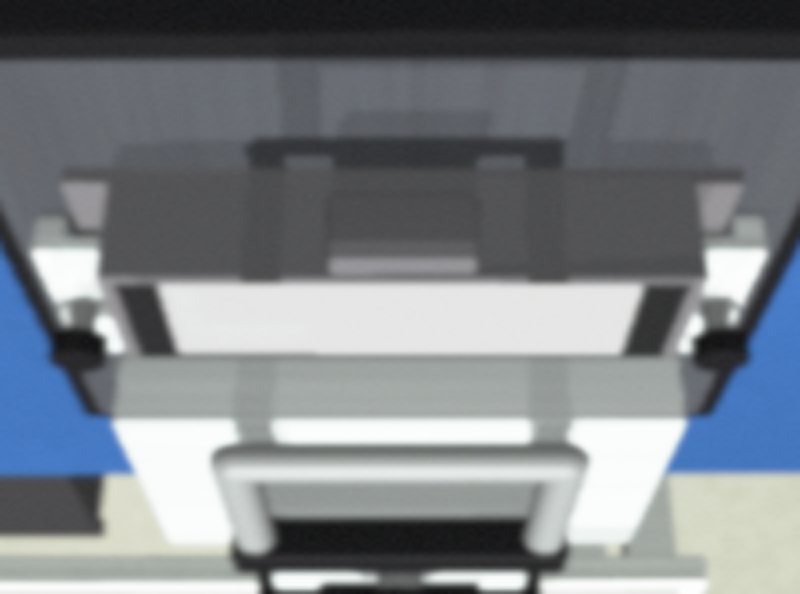

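The enlarged crop confirms a free grip block below the front wall, with the handle bar well above it. I measure the grip centre at about (0.506, −0.2245, 0.161), with a lean of 45°. I'll move to a standoff on the insertion axis.

```bash
python3 - <<'E'
from h import *
np.set_printoptions(precision=4,suppress=True)
R=Rlean(45)
e=plan([.506,-.1404,.2395],R,8,1)
plan([.506,-.2111,.1688],R,8,1,start=e)
E
```

```text
{"translation":[0.006, 0.002, 0.15],"dr":[0.0, -0.0007, -0.0001],"claw":1},
{"translation":[0.006, 0.002, 0.149],"dr":[-0.0001, -0.0007, 0.0],"claw":1},
{"translation":[0.007, 0.002, 0.15],"dr":[0.0, -0.0007, -0.0001],"claw":1},
{"translation":[0.007, 0.002, 0.149],"dr":[-0.0001, -0.0006, -0.0001],"claw":1},
{"translation":[0.008, 0.002, 0.15],"dr":[0.0, -0.0007, 0.0],"claw":1},
{"translation":[0.009, 0.002, 0.149],"dr":[-0.0001, -0.0007, -0.0001],"claw":1},
{"translation":[0.009, 0.002, 0.15],"dr":[0.0, -0.0007, -0.0001],"claw":1},
{"translation":[0.01, 0.002, 0.149],"dr":[0.0, -0.0007, 0.0],"claw":1},
end [ 0.506  -0.1404  0.2395] t 2.6
{"translation":[0.0, 0.0, 0.125],"dr":[0.0, 0.0, 0.0],"claw":1},
{"translation":[0.0, 0.0, 0.125],"dr":[0.0, 0.0, 0.0],"claw":1},
{"translation":[0.0, 0.0, 0.125],"dr":[0.0, 0.0, 0.0],"claw":1},
{"translation":[0.0, 0.0, 0.125],"dr":[0.0, 0.0, 0.0],"claw":1},
{"translation":[0.0, 0.0, 0.125],"dr":[0.0, 0.0, 0.0],"claw":1},
{"translation":[0.0, 0.0, 0.125],"dr":[0.0, 0.0, 0.0],"claw":1},
{"translation":[0.0, 0.0, 0.125],"dr":[0.0, 0.0, 0.0],"claw":1},
{"translation":[0.0, 0.0, 0.125],"dr":[0.0, 0.0, 0.0],"claw":1},
end [ 0.506  -0.2111  0.1688] t 2.6
```

drive_tool --increments '[{"translation":[0.006,0.002,0.15],"dr":[0,-0.0007,0],"claw":1},{"translation":[0.006,0.002,0.149],"dr":[0,-0.0007,0],"claw":1},{"translation":[0.007,0.002,0.15],"dr":[0,-0.0007,-0.0001],"claw":1},{"translation":[0.007,0.002,0.149],"dr":[-0.0001,-0.0006,-0.0001],"claw":1},{"translation":[0.008,0.002,0.15],"dr":[0,-0.0007,0],"claw":1},{"translation":[0.009,0.002,0.149],"dr":[-0.0001,-0.0007,-0.0001],"claw":1},{"translation":[0.009,0.002,0.15],"dr":[0,-0.0007,-0.0001],"claw":1},{"translation":[0.01,0.002,0.149],"dr":[0,-0.0007,0],"claw":1}]'

```text
t: 3.4
eef_pos: [0.5058, -0.1388, 0.2384]
tool_rot: [[-0.002, 1.0, 0.002], [0.708, 0.003, -0.706], [-0.706, -0.001, -0.708]]
ft_force: [0.2, -0.1, 0.4]
opening: 0.0857
gripper_force: 0.0
```

drive_tool --increments '[{"translation":[0,0,0.15],"dr":[0,0,0],"claw":1},{"translation":[0,0,0.15],"dr":[0,0,0],"claw":1},{"translation":[0,0,0.15],"dr":[0,0,0],"claw":1},{"translation":[0,0,0.15],"dr":[0,0,0],"claw":1},{"translation":[0,0,0],"dr":[0,0,0],"claw":1}]'

```text
t: 3.9
eef_pos: [0.5049, -0.1816, 0.1955]
tool_rot: [[-0.003, 1.0, -0.001], [0.708, 0.001, -0.706], [-0.706, -0.003, -0.708]]
ft_force: [-0.1, 0.4, 1.0]
opening: 0.0856
gripper_force: 0.0
```

```bash
python3 - <<'E'
from h import *
np.set_printoptions(precision=4,suppress=True)
s=status.get_state(); print(s['t'],s['eef_pos'],s['tool_rot'][:,1],s['ft_force'])
im,d,p=cap('wrist','w2'); q,d=load('w2')
P=cloud(q); X=P[:360].reshape(-1,3)
b=(X[:,0]>.42)&(X[:,0]<.6)&(X[:,1]<-.19)&(X[:,1]>-.26)
g=X[b&(X[:,2]>.15)&(X[:,2]<.167)]
for lo,hi in ((.44,.485),(.495,.518),(.53,.57)):
    k=g[(g[:,0]>lo)&(g[:,0]<hi)]; print(lo,len(k),np.median(k,axis=0) if len(k) else 0)
k=g[(g[:,1]>-.226)&(g[:,1]<-.20)&(abs(g[:,0]-.506)<.03)]; print('grip x',np.percentile(k[:,0],[1,99]))
r=X[b&(abs(X[:,2]-.17)<.005)]; print('rim z',np.median(r,axis=0))
h=X[b&(X[:,2]>.225)&(X[:,2]<.26)]; print('bar',len(h),np.percentile(h,[2,50,98],axis=0) if len(h) else 0)
dk=X[b&(abs(X[:,2]-.13)<.006)]; print('deck z',len(dk),np.median(dk,axis=0))
E
```

```text
3.9 [ 0.5049 -0.1816  0.1955] [ 1.      0.0012 -0.0029] [-0.075   0.4435  0.9611]
0.44 2450 [ 0.4626 -0.2302  0.1587]
0.495 1113 [ 0.5067 -0.2125  0.1607]
0.53 2162 [ 0.5498 -0.2309  0.1587]
grip x [0.4885 0.5236]
rim z [ 0.5057 -0.2302  0.1696]
bar 0 0
deck z 14273 [ 0.5104 -0.2111  0.1321]
```

View pics/w2.png

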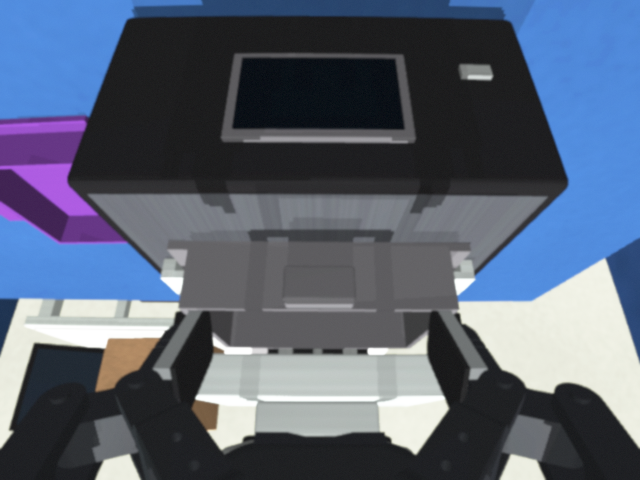

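The wrist view shows the open fingers either side of the grip, which is at (319,285). The finger tips are clear of the handle and platform. Next I insert 40 mm and close.

drive_tool --increments '[{"translation":[0,0.005,0.1],"dr":[0,0,0],"claw":1},{"translation":[0,0.005,0.1],"dr":[0,0,0],"claw":1},{"translation":[0,0,0.1],"dr":[0,0,0],"claw":1},{"translation":[0,0,0.1],"dr":[0,0,0],"claw":1},{"translation":[0,0,0],"dr":[0,0,0],"claw":1}]'

```text
t: 4.45
eef_pos: [0.5062, -0.2094, 0.1675]
tool_rot: [[-0.003, 1.0, -0.0], [0.708, 0.002, -0.706], [-0.706, -0.002, -0.708]]
ft_force: [0.5, -0.8, -0.2]
opening: 0.0853
gripper_force: 0.0
```

drive_tool --increments '[{"translation":[0,0,0],"dr":[0,0,0],"claw":0.3},{"translation":[0,0,0],"dr":[0,0,0],"claw":0.1},{"translation":[0,0,0],"dr":[0,0,0],"claw":-0.2},{"translation":[0,0,0],"dr":[0,0,0],"claw":-0.5},{"translation":[0,0,0],"dr":[0,0,0],"claw":-0.5},{"translation":[0,0,0],"dr":[0,0,0],"claw":-0.5},{"translation":[0,0,0],"dr":[0,0,0],"claw":-0.5}]' --squeeze 100

```text
t: 5.15
eef_pos: [0.507, -0.2084, 0.1693]
tool_rot: [[-0.002, 1.0, 0.002], [0.708, 0.003, -0.707], [-0.707, 0.0, -0.708]]
ft_force: [-1.7, 3.4, 6.1]
opening: 0.0325
gripper_force: 98.8
```

```bash
python3 - <<'E'
from h import *
np.set_printoptions(precision=4,suppress=True)
s=status.get_state(); print(s['t'],s['eef_pos'],s['tool_rot'],s['ft_force'],s['opening'],s['gripper_force'],s['joints'])
E
```

```text
5.15 [ 0.507  -0.2084  0.1693] [[-0.0019  1.      0.0019]
 [ 0.7076  0.0027 -0.7066]
 [-0.7066  0.0001 -0.7076]] [-1.6601  3.397   6.0787] 0.03251994267415513 98.78630133345723 [-0.0414  0.5136  1.9827 -1.0546  0.9471  0.7374]
```

Gripped at 99 N. I'll draw it out slowly and watch the forces.

drive_tool --increments '[{"translation":[0.035,0,-0.035],"dr":[0,0,0],"claw":-0.5},{"translation":[0.07,0,-0.07],"dr":[0,0,0],"claw":-0.5},{"translation":[0.07,0,-0.07],"dr":[0,0,0],"claw":-0.5},{"translation":[0.07,0,-0.07],"dr":[0,0,0],"claw":-0.5}]'

```text
t: 5.55
eef_pos: [0.507, -0.1734, 0.1692]
tool_rot: [[-0.002, 1.0, 0.002], [0.707, 0.003, -0.707], [-0.707, -0.0, -0.707]]
ft_force: [0.3, -5.9, 4.1]
opening: 0.0326
gripper_force: 99.8
```

```bash
python3 - <<'E'
from h import *
np.set_printoptions(precision=4,suppress=True)
s=status.get_state(); print(s['t'],s['eef_pos'],s['ft_force'],s['ft_torque'],s['opening'],s['gripper_force'])
cap('wrist','w3'); q,d=load('w3'); P=cloud(q); X=P[:360].reshape(-1,3)
b=(X[:,0]>.42)&(X[:,0]<.6)&(X[:,1]<-.14)&(X[:,1]>-.26)
g=X[b&(X[:,2]>.145)&(X[:,2]<.167)]
for lo,hi in ((.44,.48),(.495,.518),(.54,.57)):
    k=g[(g[:,0]>lo)&(g[:,0]<hi)]; print(lo,len(k),np.median(k,axis=0) if len(k) else 0)
E
```

```text
5.55 [ 0.507  -0.1734  0.1692] [ 0.304  -5.9057  4.0966] [-0.9138 -0.0153  0.0152] 0.03260982156952509 99.78026376105845
0.44 3672 [ 0.4574 -0.1951  0.1557]
0.495 2172 [ 0.5064 -0.1783  0.1592]
0.54 2610 [ 0.5569 -0.1975  0.1555]
```

drive_tool --increments '[{"translation":[0.113,0,-0.113],"dr":[0,0,0],"claw":-0.5},{"translation":[0.113,0,-0.113],"dr":[0,0,0],"claw":-0.5},{"translation":[0.113,0,-0.113],"dr":[0,0,0],"claw":-0.5},{"translation":[0.113,0,-0.113],"dr":[0,0,0],"claw":-0.5},{"translation":[0.113,0,-0.113],"dr":[0,0,0],"claw":-0.5},{"translation":[0.113,0,-0.113],"dr":[0,0,0],"claw":-0.5},{"translation":[0.1,0,-0.12],"dr":[0,0,0],"claw":-0.5},{"translation":[0.06,0,-0.08],"dr":[0,0,0],"claw":-0.5}]'

```text
t: 6.4
eef_pos: [0.5064, -0.0507, 0.1711]
tool_rot: [[-0.003, 1.0, 0.002], [0.709, 0.004, -0.705], [-0.705, -0.001, -0.709]]
ft_force: [-0.7, -1.6, -2.4]
opening: 0.0325
gripper_force: 100.1
```

drive_tool --increments '[{"translation":[0.06,0,-0.08],"dr":[0,0,0],"claw":-0.5},{"translation":[0.09,0,-0.12],"dr":[0,0,0],"claw":-0.5},{"translation":[0.09,0,-0.12],"dr":[0,0,0],"claw":-0.5},{"translation":[0.09,0,-0.12],"dr":[0,0,0],"claw":-0.5},{"translation":[0.04,0,-0.06],"dr":[0,0,0],"claw":-0.5},{"translation":[0,0,0],"dr":[0,0,0],"claw":-0.5}]' --squeeze 120

```text
t: 7.0
eef_pos: [0.5068, 0.0101, 0.1811]
tool_rot: [[-0.003, 1.0, 0.003], [0.708, 0.004, -0.706], [-0.706, 0.0, -0.708]]
ft_force: [1.3, 0.1, -2.8]
opening: 0.032
gripper_force: 121.8
```

```bash
python3 - <<'E'
from h import *
np.set_printoptions(precision=4,suppress=True)
s=status.get_state(); print(s['t'],s['eef_pos'],s['tool_rot'],s['ft_force'],s['ft_torque'],s['opening'],s['gripper_force'])
cap('wrist','w4');cap('top','top4'); im,d,p=cap('scene','scene4')
cv2.imwrite('pics/c4.png',np.vstack([cv2.resize(cv2.imread('pics/w4.png'),(400,300)),cv2.resize(im[150:350,130:400,::-1],(400,296))]))
E
```

```text
7.0 [0.5068 0.0101 0.1811] [[-0.0028  1.      0.0032]
 [ 0.7084  0.0042 -0.7058]
 [-0.7058  0.0002 -0.7084]] [ 1.2571  0.0765 -2.8161] [0.906  0.0351 0.0118] 0.03202926144321236 121.76758367568254
```

View pics/c4.png

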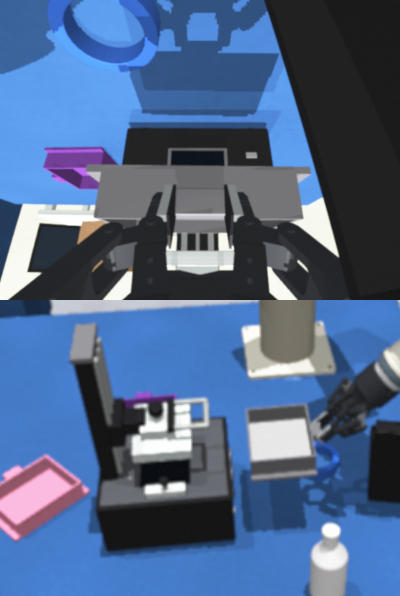

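The pictures show the vat clear of the printer, hanging about level in the gripper (lower panel, ~(285,440)). The lid's near corner shows at the right of the wrist view, so I'll pull back in x first. Now to measure the vat's pose.

```bash
python3 - <<'E'
from h import *
np.set_printoptions(precision=4,suppress=True)
for n in ('top4','scene4'):
    q,d=load(n); P=cloud(q); X=P.reshape(-1,3); im=q['im'].reshape(-1,3).astype(int)
    grey=(abs(im[:,0]-im[:,2])<40)
    b=(X[:,0]>.4)&(X[:,0]<.61)&(X[:,1]<0.02)&(X[:,1]>-.15)
    f=X[b&(X[:,2]>.12)&(X[:,2]<.165)]; r=X[b&(X[:,2]>.172)&(X[:,2]<.2)]
    f=f[(abs(f[:,0]-.507)<.06)&(abs(f[:,1]+.06)<.045)]
    A=np.c_[f[:,:2]-[.507,-.06],np.ones(len(f))]; c=np.linalg.lstsq(A,f[:,2],rcond=None)[0]
    k=abs(A@c-f[:,2])<.003; c=np.linalg.lstsq(A[k],f[k,2],rcond=None)[0]
    print(n,len(f),k.sum(),'floor plane slopes x,y (deg)',np.degrees(c[:2]),'z',c[2])
    if n=='top4':
        u=X[b&(X[:,2]>.13)&(X[:,2]<.2)]; rr=cv2.minAreaRect(u[:,:2].astype(np.float32)); print(rr,np.percentile(u,[.5,99.5],axis=0))
        h=X[(X[:,2]>.2)&(X[:,2]<.26)&(X[:,0]>.5)&(X[:,0]<.65)&(X[:,1]>.05)&(X[:,1]<.3)]; print('lid',np.percentile(h,[1,99],axis=0))
E
```

```text
top4 1565 1000 floor plane slopes x,y (deg) [-0.0156  1.8106] z 0.14389193995185268
((0.5067856907844543, -0.05716054141521454), (0.17437691986560822, 0.15188875794410706), 0.003769021714106202) [[ 0.4197 -0.1327  0.1347]
 [ 0.5921  0.014   0.1962]]
lid [[0.5031 0.051  0.2071]
 [0.6069 0.2653 0.2578]]
scene4 695 564 floor plane slopes x,y (deg) [0.2561 2.4344] z 0.14232135432972592
```

```bash
python3 - <<'E'
from h import *
np.set_printoptions(precision=4,suppress=True)
R=Rlean(47,-12.9)
e=plan([.411,.034,.20],R,8,-.5)
e=plan([.4665,.2782,.12],R,16,-.5,start=e)
E
```

```text
{"translation":[0.006, -0.119, -0.04],"dr":[0.0032, -0.0007, 0.0032],"claw":-0.5},
{"translation":[0.003, -0.12, -0.037],"dr":[0.0033, -0.0007, 0.0031],"claw":-0.5},
{"translation":[0.001, -0.12, -0.034],"dr":[0.0032, -0.0007, 0.0032],"claw":-0.5},
{"translation":[-0.002, -0.121, -0.033],"dr":[0.0033, -0.0007, 0.0031],"claw":-0.5},
{"translation":[-0.004, -0.122, -0.029],"dr":[0.0032, -0.0008, 0.0032],"claw":-0.5},
{"translation":[-0.007, -0.122, -0.028],"dr":[0.0033, -0.0007, 0.0032],"claw":-0.5},
{"translation":[-0.009, -0.123, -0.024],"dr":[0.0032, -0.0007, 0.0031],"claw":-0.5},
{"translation":[-0.012, -0.123, -0.022],"dr":[0.0033, -0.0007, 0.0032],"claw":-0.5},
end [0.411 0.034 0.2  ] t 7.15
{"translation":[0.143, 0.0, -0.08],"dr":[0.0, 0.0, 0.0],"claw":-0.5},
{"translation":[0.144, -0.001, -0.081],"dr":[0.0, 0.0, 0.0],"claw":-0.5},
{"translation":[0.143, 0.0, -0.08],"dr":[0.0, 0.0, 0.0],"claw":-0.5},
{"translation":[0.143, 0.0, -0.081],"dr":[0.0, 0.0, 0.0],"claw":-0.5},
{"translation":[0.144, 0.0, -0.08],"dr":[0.0, 0.0, 0.0],"claw":-0.5},
{"translation":[0.143, -0.001, -0.08],"dr":[0.0, 0.0, 0.0],"claw":-0.5},
{"translation":[0.143, 0.0, -0.081],"dr":[0.0, 0.0, 0.0],"claw":-0.5},
{"translation":[0.143, 0.0, -0.08],"dr":[0.0, 0.0, 0.0],"claw":-0.5},
{"translation":[0.144, 0.0, -0.081],"dr":[0.0, 0.0, 0.0],"claw":-0.5},
{"translation":[0.143, -0.001, -0.08],"dr":[0.0, 0.0, 0.0],"claw":-0.5},
{"translation":[0.143, 0.0, -0.08],"dr":[0.0, 0.0, 0.0],"claw":-0.5},
{"translation":[0.144, 0.0, -0.081],"dr":[0.0, 0.0, 0.0],"claw":-0.5},
{"translation":[0.143, -0.001, -0.08],"dr":[0.0, 0.0, 0.0],"claw":-0.5},
{"translation":[0.143, 0.0, -0.081],"dr":[0.0, 0.0, 0.0],"claw":-0.5},
{"translation":[0.144, 0.0, -0.08],"dr":[0.0, 0.0, 0.0],"claw":-0.5},
{"translation":[0.143, 0.0, -0.08],"dr":[0.0, 0.0, 0.0],"claw":-0.5},
end [0.4665 0.2782 0.12  ] t 7.15
```

drive_tool --increments '[{"translation":[0.006,-0.119,-0.04],"dr":[0.0032,-0.0007,0.0032],"claw":-0.5},{"translation":[0.003,-0.12,-0.037],"dr":[0.0033,-0.0007,0.0031],"claw":-0.5},{"translation":[0.001,-0.12,-0.034],"dr":[0.0032,-0.0007,0.0032],"claw":-0.5},{"translation":[-0.002,-0.121,-0.033],"dr":[0.0033,-0.0007,0.0031],"claw":-0.5},{"translation":[-0.004,-0.122,-0.029],"dr":[0.0032,-0.0008,0.0032],"claw":-0.5},{"translation":[-0.007,-0.122,-0.028],"dr":[0.0033,-0.0007,0.0032],"claw":-0.5},{"translation":[-0.009,-0.123,-0.024],"dr":[0.0032,-0.0007,0.0031],"claw":-0.5},{"translation":[-0.012,-0.123,-0.022],"dr":[0.0033,-0.0007,0.0032],"claw":-0.5}]'

```text
t: 7.95
eef_pos: [0.4102, 0.0346, 0.2002]
tool_rot: [[0.154, 0.974, -0.165], [0.664, -0.225, -0.713], [-0.731, 0.0, -0.682]]
ft_force: [-0.4, 0.2, -2.9]
opening: 0.0319
gripper_force: 121.7
```

drive_tool --increments '[{"translation":[0.143,0,-0.08],"dr":[0,0,0],"claw":-0.5},{"translation":[0.143,0,-0.08],"dr":[0,0,0],"claw":-0.5},{"translation":[0.143,0,-0.08],"dr":[0,0,0],"claw":-0.5},{"translation":[0.143,0,-0.08],"dr":[0,0,0],"claw":-0.5},{"translation":[0.143,0,-0.08],"dr":[0,0,0],"claw":-0.5},{"translation":[0.143,0,-0.08],"dr":[0,0,0],"claw":-0.5},{"translation":[0.143,0,-0.08],"dr":[0,0,0],"claw":-0.5},{"translation":[0.143,0,-0.08],"dr":[0,0,0],"claw":-0.5}]'

```text
t: 8.75
eef_pos: [0.4393, 0.1573, 0.1595]
tool_rot: [[0.152, 0.975, -0.163], [0.665, -0.223, -0.713], [-0.731, 0.0, -0.682]]
ft_force: [-0.1, -0.2, -3.0]
opening: 0.0322
gripper_force: 121.7
```

drive_tool --increments '[{"translation":[0.143,0,-0.08],"dr":[0,0,0],"claw":-0.5},{"translation":[0.143,0,-0.08],"dr":[0,0,0],"claw":-0.5},{"translation":[0.143,0,-0.08],"dr":[0,0,0],"claw":-0.5},{"translation":[0.143,0,-0.08],"dr":[0,0,0],"claw":-0.5},{"translation":[0.143,0,-0.08],"dr":[0,0,0],"claw":-0.5},{"translation":[0.143,0,-0.08],"dr":[0,0,0],"claw":-0.5},{"translation":[0.143,0,-0.08],"dr":[0,0,0],"claw":-0.5},{"translation":[0.143,0,-0.08],"dr":[0,0,0],"claw":-0.5}]'

```text
t: 9.55
eef_pos: [0.4671, 0.2789, 0.1195]
tool_rot: [[0.152, 0.975, -0.163], [0.665, -0.223, -0.713], [-0.731, 0.0, -0.682]]
ft_force: [0.2, -0.0, -2.6]
opening: 0.0321
gripper_force: 121.7
```

```bash
python3 - <<'E'
from h import *
np.set_printoptions(precision=4,suppress=True)
s=status.get_state(); print(s['t'],s['eef_pos'],s['tool_rot'],s['ft_force'],s['ft_torque'],s['opening'],s['gripper_force'])
cap('wrist','w5');im,_,_=cap('top','top5'); cap('scene','scene5')
a=cv2.resize(im[180:330,150:350,::-1],None,fx=4,fy=4,interpolation=cv2.INTER_CUBIC); cv2.imwrite('pics/c5.png',a)
q,d=load('top5'); P=cloud(q); X=P.reshape(-1,3)
c=np.array([.4478,.1967]); ex=np.array([.975,-.223]); ey=np.array([.223,.975])
L=(X[:,:2]-c)@np.c_[ex,ey]
for n in ('top5','scene5'):
    X=cloud(load(n)[0]).reshape(-1,3); L=(X[:,:2]-c)@np.c_[ex,ey]
    m=(abs(L[:,0])<.06)&(abs(L[:,1])<.045)&(X[:,2]>.06)&(X[:,2]<.11)
    if m.sum()<50: print(n,m.sum()); continue
    A=np.c_[L[m],np.ones(m.sum())]; z=X[m,2]; k=abs(z-np.median(z))<.006
    co=np.linalg.lstsq(A[k],z[k],rcond=None)[0]; print(n,k.sum(),np.degrees(co[:2]),co[2])
    m=(abs(L[:,0])<.12)&(L[:,1]<.05)&(L[:,1]>-.1)&(X[:,2]>.06)&(X[:,2]<.14); print('extent',np.percentile(L[m],[.5,99.5],axis=0))
E
```

```text
9.55 [0.4671 0.2789 0.1195] [[ 0.1524  0.9748 -0.1632]
 [ 0.6649 -0.2233 -0.7128]
 [-0.7312  0.0001 -0.6822]] [ 0.1975 -0.0427 -2.64  ] [ 0.9343 -0.2395  0.0294] 0.03206243752291255 121.73326581716537
top5 1378 [0.1164 0.4039] 0.0837629573254352
extent [[-0.0877 -0.0723]
 [ 0.1079  0.0492]]
scene5 69 [ 6.602  -0.8385] 0.08898748093066917
extent [[-0.0773 -0.0749]
 [ 0.1139  0.0491]]
```

View pics/c5.png

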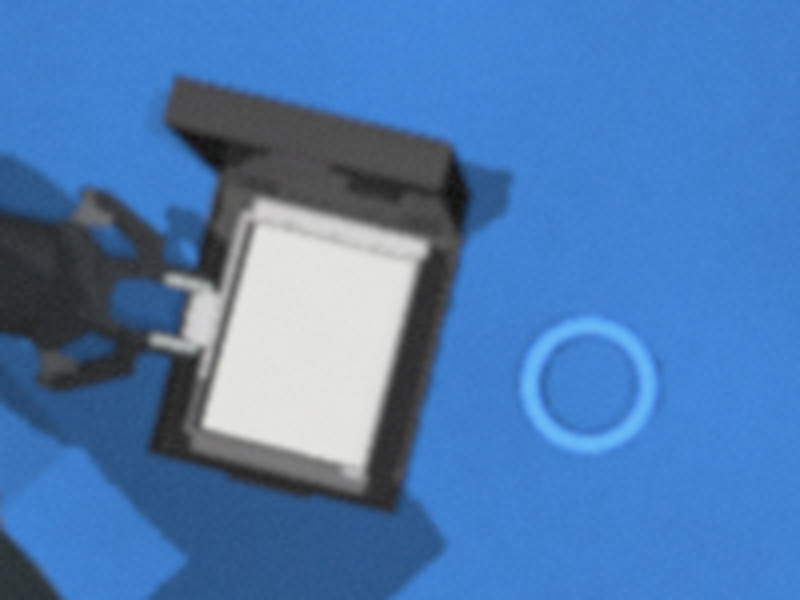

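The crop shows the vat level over the tray. Its rear edge is about 9 px inside the tray's right edge, and parallax from the height difference accounts for most of that gap. I'll check the extents numerically before lowering.

```bash
python3 - <<'E'
from h import *
np.set_printoptions(precision=4,suppress=True)
c=np.array([.4478,.1967]); ex=np.array([.975,-.223]); ey=np.array([.223,.975])
X=cloud(load('top5')[0]).reshape(-1,3); L=(X[:,:2]-c)@np.c_[ex,ey]; z=X[:,2]
for lo,hi in ((.06,.078),(.078,.09),(.09,.11),(.11,.13)):
    m=(abs(L[:,0])<.05)&(L[:,1]<.0)&(L[:,1]>-.12)&(z>lo)&(z<hi); print('rear',lo,m.sum(),np.percentile(L[m,1],[0,2,10]) if m.sum() else 0)
    m=(abs(L[:,1])<.045)&(L[:,0]>-.12)&(L[:,0]<.12)&(z>lo)&(z<hi); print('  x ext',m.sum(),np.percentile(L[m,0],[0,2,98,100]) if m.sum() else 0)
# tray check with low points
m=(z>.012)&(z<.024)&(abs(L[:,0])<.15)&(abs(L[:,1])<.15); print('low',m.sum(),np.percentile(L[m],[0,2,98,100],axis=0))
m=(z>.001)&(z<.012)&(abs(L[:,0])<.15)&(abs(L[:,1])<.15)&(load('top5')[0]['im'].reshape(-1,3).max(1)<110); print('floor dark',m.sum(),np.percentile(L[m],[1,99],axis=0))
E
```

```text
rear 0.06 31 [-0.0567 -0.0496 -0.0412]
  x ext 79 [-0.0883 -0.0759  0.0732  0.0812]
rear 0.078 646 [-0.0575 -0.0555 -0.0453]
  x ext 1860 [-0.0891 -0.0852  0.0825  0.0871]
rear 0.09 45 [-0.0586 -0.0581 -0.0574]
  x ext 114 [-0.0857 -0.0851  0.0849  0.0854]
rear 0.11 66 [-0.0579 -0.0579 -0.0575]
  x ext 116 [-0.0774 -0.0764  0.0745  0.0749]
low 687 [[-0.1225 -0.1489]
 [-0.1046 -0.1438]
 [ 0.125   0.1058]
 [ 0.1275  0.1292]]
floor dark 806 [[-0.0999 -0.0712]
 [ 0.0961  0.1118]]
```

drive_tool --increments '[{"translation":[0.073,0,0.068],"dr":[0,0,0],"claw":-0.5},{"translation":[0.073,0,0.068],"dr":[0,0,0],"claw":-0.5},{"translation":[0.073,0,0.068],"dr":[0,0,0],"claw":-0.5},{"translation":[0.073,0,0.068],"dr":[0,0,0],"claw":-0.5},{"translation":[0.073,0,0.068],"dr":[0,0,0],"claw":-0.5},{"translation":[0.073,0,0.068],"dr":[0,0,0],"claw":-0.5},{"translation":[0.073,0,0.068],"dr":[0,0,0],"claw":-0.5},{"translation":[0,0,0],"dr":[0,0,0],"claw":-0.5}]'

```text
t: 10.5
eef_pos: [0.4663, 0.2772, 0.0487]
tool_rot: [[0.151, 0.975, -0.164], [0.664, -0.223, -0.714], [-0.732, -0.001, -0.681]]
ft_force: [-0.2, 0.9, -3.0]
opening: 0.0318
gripper_force: 121.7
```

drive_tool --increments '[{"translation":[0.0146,0,0.0136],"dr":[0,0,0],"claw":-0.5},{"translation":[0.0146,0,0.0136],"dr":[0,0,0],"claw":-0.5},{"translation":[0,0,0],"dr":[0,0,0],"claw":-0.5}]'

```text
t: 10.8
eef_pos: [0.467, 0.2778, 0.0463]
tool_rot: [[0.153, 0.975, -0.163], [0.665, -0.223, -0.713], [-0.731, 0.0, -0.682]]
ft_force: [-0.2, -0.3, -3.0]
opening: 0.0323
gripper_force: 121.7
```

drive_tool --increments '[{"translation":[0.0073,0,0.0068],"dr":[0,0,0],"claw":-0.5},{"translation":[0.0073,0,0.0068],"dr":[0,0,0],"claw":-0.5},{"translation":[0,0,0],"dr":[0,0,0],"claw":-0.5}]'

```text
t: 11.1
eef_pos: [0.4669, 0.2777, 0.0442]
tool_rot: [[0.152, 0.975, -0.163], [0.665, -0.223, -0.713], [-0.731, 0.0, -0.682]]
ft_force: [0.4, 0.4, -2.9]
opening: 0.0318
gripper_force: 121.7
```

drive_tool --increments '[{"translation":[0.0073,0,0.0068],"dr":[0,0,0],"claw":-0.5},{"translation":[0.0073,0,0.0068],"dr":[0,0,0],"claw":-0.5},{"translation":[0,0,0],"dr":[0,0,0],"claw":-0.5}]'

```text
t: 11.4
eef_pos: [0.4671, 0.278, 0.0429]
tool_rot: [[0.153, 0.975, -0.163], [0.665, -0.223, -0.713], [-0.731, 0.001, -0.682]]
ft_force: [-0.8, 2.5, 3.7]
opening: 0.032
gripper_force: 122.3
```

The vat has touched down, so I release it.

drive_tool --increments '[{"translation":[0,0,0],"dr":[0,0,0],"claw":-0.25},{"translation":[0,0,0],"dr":[0,0,0],"claw":-0.1},{"translation":[0,0,0],"dr":[0,0,0],"claw":0.1},{"translation":[0,0,0],"dr":[0,0,0],"claw":0.3},{"translation":[0,0,0],"dr":[0,0,0],"claw":0.4},{"translation":[0,0,0],"dr":[0,0,0],"claw":0.4},{"translation":[0,0,0],"dr":[0,0,0],"claw":0.4},{"translation":[0,0,0],"dr":[0,0,0],"claw":0.4}]' --squeeze 20

```text
t: 12.2
eef_pos: [0.467, 0.2777, 0.0422]
tool_rot: [[0.152, 0.975, -0.163], [0.665, -0.223, -0.713], [-0.731, 0.0, -0.682]]
ft_force: [0.0, -0.2, -0.5]
opening: 0.0596
gripper_force: 0.0
```

```bash
python3 - <<'E'
from h import *
np.set_printoptions(precision=4,suppress=True)
s=status.get_state(); print(s['t'],s['eef_pos'],s['ft_force'],s['opening'],s['gripper_force'])
im,_,_=cap('top','top6'); cap('wrist','w6')
c=np.array([.4478,.1967]); ex=np.array([.975,-.223]); ey=np.array([.223,.975])
X=cloud(load('top6')[0]).reshape(-1,3); L=(X[:,:2]-c)@np.c_[ex,ey]; z=X[:,2]
m=(abs(L[:,0])<.06)&(abs(L[:,1])<.045)&(z<.03); A=np.c_[L[m],np.ones(m.sum())]
co=np.linalg.lstsq(A,z[m],rcond=None)[0]; print('vat floor',np.degrees(co[:2]),co[2],m.sum())
m=(abs(L[:,0])<.085)&(abs(L[:,1])<.08)&(z>.034)&(z<.055); print('rim',np.percentile(L[m],[1,99],axis=0),np.median(z[m]))
m=(abs(L[:,0]-.12)<.06)&(abs(L[:,1])<.13)&(z>.18)&(z<.26); print('lid top',np.percentile(np.c_[L[m],z[m]],[2,50,98],axis=0))
E
```

```text
12.2 [0.467  0.2777 0.0422] [ 0.0041 -0.2011 -0.5273] 0.059587434180292276 0.0
vat floor [0.1271 0.1125] 0.008601395645904472 1345
rim [[-0.0765 -0.0598]
 [ 0.0743  0.0787]] 0.044067406283487376
lid top [[ 0.105  -0.0725  0.2069]
 [ 0.1263  0.0134  0.2189]
 [ 0.1428  0.1009  0.2254]]
```

The vat lies flat (rim at z 0.044, tilt about 0.1°) and the fingers are free. I'll back out along the tool axis.

drive_tool --increments '[{"translation":[0,0,-0.08],"dr":[0,0,0],"claw":0.4},{"translation":[0,0,-0.15],"dr":[0,0,0],"claw":0.4},{"translation":[0,0,-0.2],"dr":[0,0,0],"claw":0.4},{"translation":[0,0,-0.25],"dr":[0,0,0],"claw":0.4},{"translation":[0,0,-0.25],"dr":[0,0,0],"claw":0.4},{"translation":[0,0,-0.25],"dr":[0,0,0],"claw":0},{"translation":[0,0,-0.25],"dr":[0,0,0],"claw":-0.5},{"translation":[0,0,-0.2],"dr":[0,0,0],"claw":-1}]'

```text
t: 13.1
eef_pos: [0.494, 0.3961, 0.1557]
tool_rot: [[0.153, 0.975, -0.162], [0.667, -0.223, -0.711], [-0.73, 0.001, -0.684]]
ft_force: [0.7, 0.1, 0.4]
opening: 0.0164
gripper_force: 0.0
```

```bash
python3 - <<'E'
from h import *
np.set_printoptions(precision=4,suppress=True)
q,d=load('top1'); print('bottle',at_depth(q,d,[(308,148),(308,165)]))
cap('top','top7'); X=cloud(load('top7')[0]).reshape(-1,3)
C=np.array([.4511,.2113]); ex=np.array([.975,-.223]); ey=np.array([.223,.975])
L=(X[:,:2]-C)@np.c_[ex,ey]; z=X[:,2]
m=(abs(L[:,0])<.06)&(abs(L[:,1]+.015)<.045)&(z<.03); print('vat floor z',np.median(z[m]))
m=(abs(L[:,0])<.085)&(abs(L[:,1]+.015)<.08)&(z>.034)&(z<.055); print('rim',np.percentile(L[m],[1,99],axis=0))
m=(L[:,0]>.06)&(L[:,0]<.2)&(abs(L[:,1])<.13)&(z>.19)&(z<.26); print('lid top',np.percentile(np.c_[L[m],z[m]],[2,50,98],axis=0))
w=lambda x,y,z:np.r_[C+x*ex+y*ey,z]
R=Rlean(0,-12.9)
print('W1');e=plan(w(.06,.19,.36),R,8,-1)
print('W2');e=plan(w(.19,0.,.32),R,8,-1,start=e)
print('W3');e=plan(w(.19,0.,.209),R,4,-1,start=e)
E
```

```text
bottle [[ 0.7487 -0.0179  0.1698]
 [ 0.7175 -0.0173  0.1055]]
vat floor z 0.008610248131218468
rim [[-0.0763 -0.075 ]
 [ 0.0744  0.0618]]
lid top [[ 0.1052 -0.087   0.2113]
 [ 0.1266 -0.0011  0.2186]
 [ 0.1429  0.086   0.2249]]
W1
{"translation":[-0.186, 0.075, -0.171],"dr":[0.0001, 0.0162, 0.0],"claw":-1},
{"translation":[-0.167, 0.074, -0.19],"dr":[0.0001, 0.0162, 0.0],"claw":-1},
{"translation":[-0.147, 0.075, -0.205],"dr":[0.0, 0.0162, 0.0],"claw":-1},
{"translation":[-0.125, 0.074, -0.22],"dr":[0.0001, 0.0162, 0.0],"claw":-1},
{"translation":[-0.103, 0.074, -0.231],"dr":[0.0001, 0.0161, 0.0],"claw":-1},
{"translation":[-0.078, 0.074, -0.24],"dr":[0.0001, 0.0162, 0.0],"claw":-1},
{"translation":[-0.054, 0.074, -0.247],"dr":[0.0, 0.0162, 0.0],"claw":-1},
{"translation":[-0.029, 0.074, -0.251],"dr":[0.0001, 0.0162, 0.0],"claw":-1},
end [0.5519 0.3831 0.36  ] t 13.15
W2
{"translation":[-0.237, 0.163, 0.05],"dr":[0.0, 0.0, 0.0],"claw":-1},
{"translation":[-0.238, 0.162, 0.05],"dr":[0.0, 0.0, 0.0],"claw":-1},
{"translation":[-0.237, 0.163, 0.05],"dr":[0.0, 0.0, 0.0],"claw":-1},
{"translation":[-0.238, 0.162, 0.05],"dr":[0.0, 0.0, 0.0],"claw":-1},
{"translation":[-0.237, 0.163, 0.05],"dr":[0.0, 0.0, 0.0],"claw":-1},
{"translation":[-0.238, 0.162, 0.05],"dr":[0.0, 0.0, 0.0],"claw":-1},
{"translation":[-0.237, 0.163, 0.05],"dr":[0.0, 0.0, 0.0],"claw":-1},
{"translation":[-0.238, 0.163, 0.05],"dr":[0.0, 0.0, 0.0],"claw":-1},
end [0.6364 0.1689 0.32  ] t 13.15
W3
{"translation":[0.0, 0.0, 0.278],"dr":[0.0, 0.0, 0.0],"claw":-1},
{"translation":[0.0, 0.0, 0.277],"dr":[0.0, 0.0, 0.0],"claw":-1},
{"translation":[0.0, 0.0, 0.278],"dr":[0.0, 0.0, 0.0],"claw":-1},
{"translation":[0.0, 0.0, 0.277],"dr":[0.0, 0.0, 0.0],"claw":-1},
end [0.6364 0.1689 0.209 ] t 13.15
```

drive_tool --increments '[{"translation":[-0.186,0.075,-0.171],"dr":[0.0001,0.0162,0],"claw":-1},{"translation":[-0.167,0.074,-0.19],"dr":[0.0001,0.0162,0],"claw":-1},{"translation":[-0.147,0.075,-0.205],"dr":[0,0.0162,0],"claw":-1},{"translation":[-0.125,0.074,-0.22],"dr":[0.0001,0.0162,0],"claw":-1},{"translation":[-0.103,0.074,-0.231],"dr":[0.0001,0.0161,0],"claw":-1},{"translation":[-0.078,0.074,-0.24],"dr":[0.0001,0.0162,0],"claw":-1},{"translation":[-0.054,0.074,-0.247],"dr":[0,0.0162,0],"claw":-1},{"translation":[-0.029,0.074,-0.251],"dr":[0.0001,0.0162,0],"claw":-1}]'

```text
t: 13.95
eef_pos: [0.5515, 0.3797, 0.3577]
tool_rot: [[0.224, 0.975, -0.002], [0.975, -0.224, -0.001], [-0.001, -0.002, -1.0]]
ft_force: [-0.4, 0.6, -0.3]
opening: -0.0003
gripper_force: 0.0
```

drive_tool --increments '[{"translation":[-0.237,0.163,0.05],"dr":[0,0,0],"claw":-1},{"translation":[-0.238,0.162,0.05],"dr":[0,0,0],"claw":-1},{"translation":[-0.237,0.163,0.05],"dr":[0,0,0],"claw":-1},{"translation":[-0.238,0.162,0.05],"dr":[0,0,0],"claw":-1},{"translation":[-0.237,0.163,0.05],"dr":[0,0,0],"claw":-1},{"translation":[-0.238,0.162,0.05],"dr":[0,0,0],"claw":-1},{"translation":[-0.237,0.163,0.05],"dr":[0,0,0],"claw":-1},{"translation":[-0.238,0.163,0.05],"dr":[0,0,0],"claw":-1}]'

```text
t: 14.75
eef_pos: [0.6355, 0.164, 0.3166]
tool_rot: [[0.224, 0.975, -0.004], [0.974, -0.224, -0.005], [-0.006, -0.003, -1.0]]
ft_force: [0.2, 0.6, 0.0]
opening: 0.0003
gripper_force: 0.0
```

```bash
cat >> h.py <<'E'
C=np.array([.4511,.2113]); ex=np.array([.975,-.223]); ey=np.array([.223,.975])
E
python3 - <<'E'
from h import *
np.set_printoptions(precision=4,suppress=True)
s=status.get_state(); p=np.array(s['eef_pos']); print(s['t'],p,s['tool_rot'],(p[:2]-C)@np.c_[ex,ey])
# lid arc: TCP targets in case x,z ; tool y = case x, tool z = down
r=.17; prev=np.array([.19,.209])
for th in np.radians([95,88,80,72,64,56,48,40,32,24,16,10,5,0]):
    d=np.array([-np.cos(th),np.sin(th)]); n=np.array([np.sin(th),np.cos(th)])
    Q=np.array([.1,.02])+r*d+.031*n; T=Q+[.0145,.019]
    print(round(np.degrees(th)),T.round(4),'ty %.3f tz %.3f'%((T-prev)[0]*10,-(T-prev)[1]*10)); prev=T
E
```

```text
14.75 [0.6355 0.164  0.3166] [[ 0.2243  0.9745 -0.0042]
 [ 0.9745 -0.2244 -0.0053]
 [-0.0061 -0.0029 -1.    ]] [ 0.1903 -0.005 ]
95 [0.1602 0.2057] ty -0.298 tz 0.033
88 [0.1395 0.21  ] ty -0.207 tz -0.043
80 [0.1155 0.2118] ty -0.240 tz -0.018
72 [0.0914 0.2103] ty -0.241 tz 0.015
64 [0.0678 0.2054] ty -0.236 tz 0.049
56 [0.0451 0.1973] ty -0.227 tz 0.081
48 [0.0238 0.1861] ty -0.214 tz 0.112
40 [0.0042 0.172 ] ty -0.196 tz 0.141
32 [-0.0132  0.1554] ty -0.174 tz 0.166
24 [-0.0282  0.1365] ty -0.150 tz 0.189
16 [-0.0404  0.1157] ty -0.122 tz 0.208
10 [-0.0475  0.099 ] ty -0.072 tz 0.166
5 [-0.0522  0.0847] ty -0.046 tz 0.144
0 [-0.0555  0.07  ] ty -0.033 tz 0.147
```

drive_tool --increments '[{"translation":[0.013,0,0.27],"dr":[0,0,0],"claw":-1},{"translation":[0.013,0,0.27],"dr":[0,0,0],"claw":-1},{"translation":[0.013,0,0.27],"dr":[0,0,0],"claw":-1},{"translation":[0.013,0,0.27],"dr":[0,0,0],"claw":-1},{"translation":[0,-0.15,0],"dr":[0,0,0],"claw":-1},{"translation":[0,-0.15,0],"dr":[0,0,0],"claw":-1},{"translation":[0,-0.1,-0.02],"dr":[0,0,0],"claw":-1},{"translation":[0,-0.1,-0.02],"dr":[0,0,0],"claw":-1}]'

```text
t: 15.55
eef_pos: [0.5871, 0.181, 0.2131]
tool_rot: [[0.224, 0.974, -0.004], [0.974, -0.224, -0.005], [-0.006, -0.002, -1.0]]
ft_force: [1.0, -0.8, -0.5]
opening: -0.0
gripper_force: 0.5
```

drive_tool --increments '[{"translation":[0,-0.12,-0.01],"dr":[0,0,0],"claw":-1},{"translation":[0,-0.12,-0.01],"dr":[0,0,0],"claw":-1},{"translation":[0,-0.12,0.007],"dr":[0,0,0],"claw":-1},{"translation":[0,-0.12,0.008],"dr":[0,0,0],"claw":-1},{"translation":[0,-0.118,0.022],"dr":[0,0,0],"claw":-1},{"translation":[0,-0.118,0.027],"dr":[0,0,0],"claw":-1},{"translation":[0,-0.114,0.04],"dr":[0,0,0],"claw":-1},{"translation":[0,-0.113,0.041],"dr":[0,0,0],"claw":-1}]'

```text
t: 16.35
eef_pos: [0.4943, 0.202, 0.1998]
tool_rot: [[0.225, 0.974, -0.005], [0.974, -0.225, -0.006], [-0.006, -0.003, -1.0]]
ft_force: [0.4, 0.7, -0.1]
opening: -0.0001
gripper_force: 0.4
```

```bash
python3 - <<'E'
from h import *
np.set_printoptions(precision=4,suppress=True)
s=status.get_state(); p=np.array(s['eef_pos']); print(s['t'],p,s['ft_force'],(p[:2]-C)@np.c_[ex,ey])
im,_,_=cap('scene','scene8'); cv2.imwrite('pics/c8.png',cv2.resize(im[150:350,290:530,::-1],None,fx=2.5,fy=2.5))
E
```

```text
16.35 [0.4943 0.202  0.1998] [ 0.3939  0.6842 -0.0846] [0.0442 0.0006]
```

View pics/c8.png

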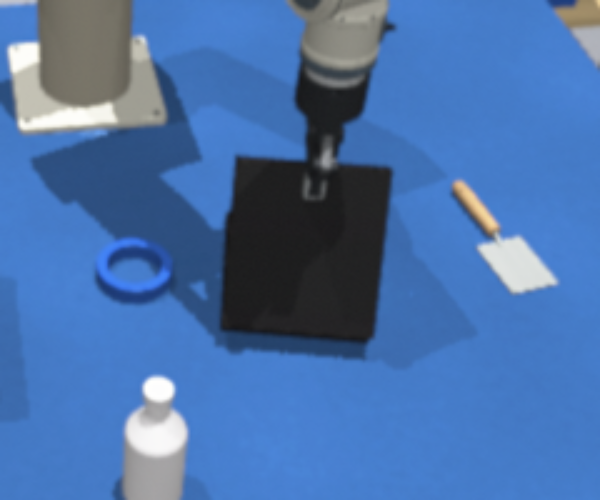

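The lid is tipping forward with the finger tips on its top face, at crop (318,190). I'll continue along the arc.

drive_tool --increments '[{"translation":[0,-0.107,0.056],"dr":[0,0,0],"claw":-1},{"translation":[0,-0.107,0.056],"dr":[0,0,0],"claw":-1},{"translation":[0,-0.098,0.07],"dr":[0,0,0],"claw":-1},{"translation":[0,-0.098,0.071],"dr":[0,0,0],"claw":-1},{"translation":[0,-0.087,0.083],"dr":[0,0,0],"claw":-1},{"translation":[0,-0.087,0.083],"dr":[0,0,0],"claw":-1},{"translation":[0,-0.075,0.094],"dr":[0,0,0],"claw":-1},{"translation":[0,-0.075,0.095],"dr":[0,0,0],"claw":-1}]'

```text
t: 17.2
eef_pos: [0.4229, 0.2181, 0.1388]
tool_rot: [[0.225, 0.974, -0.005], [0.974, -0.225, -0.006], [-0.006, -0.003, -1.0]]
ft_force: [-1.1, 1.1, 0.3]
opening: -0.0003
gripper_force: 0.2
```

drive_tool --increments '[{"translation":[0,-0.061,0.104],"dr":[0,0,0],"claw":-1},{"translation":[0,-0.061,0.104],"dr":[0,0,0],"claw":-1},{"translation":[0,-0.036,0.083],"dr":[0,0,0],"claw":-1},{"translation":[0,-0.036,0.083],"dr":[0,0,0],"claw":-1},{"translation":[0,-0.023,0.072],"dr":[0,0,0],"claw":-1},{"translation":[0,-0.023,0.072],"dr":[0,0,0],"claw":-1},{"translation":[0,-0.01,0.06],"dr":[0,0,0],"claw":-1},{"translation":[0,0,0],"dr":[0,0,0],"claw":-1}]'

```text
t: 18.0
eef_pos: [0.3985, 0.2231, 0.0812]
tool_rot: [[0.225, 0.974, -0.006], [0.974, -0.225, -0.006], [-0.007, -0.004, -1.0]]
ft_force: [0.7, 0.5, 0.3]
opening: -0.0001
gripper_force: 0.0
```

drive_tool --increments '[{"translation":[0,-0.01,0.04],"dr":[0,0,0],"claw":-1},{"translation":[0,-0.01,0.04],"dr":[0,0,0],"claw":-1},{"translation":[0,0,0],"dr":[0,0,0],"claw":-1}]'

```text
t: 18.3
eef_pos: [0.3967, 0.2236, 0.0736]
tool_rot: [[0.225, 0.974, -0.005], [0.974, -0.225, -0.006], [-0.007, -0.004, -1.0]]
ft_force: [0.7, 0.5, 0.3]
opening: 0.0001
gripper_force: 0.0
```

drive_tool --increments '[{"translation":[0,0,0.02],"dr":[0,0,0],"claw":-1},{"translation":[0,0,0.02],"dr":[0,0,0],"claw":-1},{"translation":[0,0,0],"dr":[0,0,0],"claw":-1}]'

```text
t: 18.6
eef_pos: [0.3971, 0.2237, 0.07]
tool_rot: [[0.225, 0.974, -0.004], [0.974, -0.225, -0.005], [-0.006, -0.003, -1.0]]
ft_force: [-0.3, -0.4, 2.4]
opening: -0.0006
gripper_force: 0.8
```

drive_tool --increments '[{"translation":[0,0,0.015],"dr":[0,0,0],"claw":-1},{"translation":[0,0,0.01],"dr":[0,0,0],"claw":-1},{"translation":[0,0,0],"dr":[0,0,0],"claw":-1}]'

```text
t: 18.9
eef_pos: [0.3972, 0.2238, 0.0695]
tool_rot: [[0.225, 0.974, -0.004], [0.974, -0.225, -0.005], [-0.006, -0.003, -1.0]]
ft_force: [-7.5, -3.0, 34.8]
opening: 0.0004
gripper_force: 17.2
```

The lid is on its hard stop. I'll retreat upward and check.

drive_tool --increments '[{"translation":[0,0,-0.05],"dr":[0,0,0],"claw":-1},{"translation":[0,0,-0.2],"dr":[0,0,0],"claw":-1},{"translation":[0,0,-0.3],"dr":[0,0,0],"claw":-1},{"translation":[0,0,-0.3],"dr":[0,0,0],"claw":-1},{"translation":[0,0,-0.3],"dr":[0,0,0],"claw":-1},{"translation":[0,0,-0.3],"dr":[0,0,0],"claw":-1},{"translation":[0,0,0],"dr":[0,0,0],"claw":-1},{"translation":[0,0,0],"dr":[0,0,0],"claw":-1}]'

```text
t: 19.7
eef_pos: [0.3978, 0.2245, 0.2129]
tool_rot: [[0.225, 0.974, -0.003], [0.974, -0.225, -0.005], [-0.005, -0.002, -1.0]]
ft_force: [-0.9, -0.5, -0.7]
opening: -0.0003
gripper_force: 0.0
```

```bash
python3 - <<'E'
from h import *
np.set_printoptions(precision=4,suppress=True)
cap('scene','scene9'); cap('top','top9')
for n in ('scene9','top9'):
    X=cloud(load(n)[0]).reshape(-1,3); L=(X[:,:2]-C)@np.c_[ex,ey]; z=X[:,2]
    m=(abs(L[:,0])<.09)&(abs(L[:,1])<.08)&(z>.02)&(z<.09); A=np.c_[L[m],np.ones(m.sum())]
    co=np.linalg.lstsq(A,z[m],rcond=None)[0]; k=abs(A@co-z[m])<.004; co=np.linalg.lstsq(A[k],z[m][k],rcond=None)[0]
    print(n,k.sum(),m.sum(),'slope rad',co[:2],'z',co[2])
s=status.get_state(); print(s['t'],s['eef_pos'],s['qd'])
a,b=load('top1')[0],load('top9')[0]
for uv in ((386,241),(410,215)): print(at_depth(a,a['d'],[uv]),at_depth(b,b['d'],[uv]))
E
```

```text
scene9 1875 2045 slope rad [0.0016 0.0011] z 0.049476516235993015
top9 2165 2892 slope rad [0.0005 0.0011] z 0.05176770878307008
19.8 [0.3969 0.2241 0.2116] [ 0.0009  0.012   0.0034 -0.0002  0.0045  0.0025]
[[ 0.5031 -0.2078  0.2458]] [[ 0.5033 -0.2081  0.2432]]
[[ 0.5708 -0.273   0.2091]] [[ 0.5705 -0.2725  0.212 ]]
```

The lid lies flat (slope 0.001 rad at 51 mm), the platform has not moved and the robot is clear. I'm handing in.

```bash
python3 -c "
from plant import job; print(job.hand_in())"
```

```text
the job is handed in; nothing more can be done
None
```

The vat is lying flat in the case tray with the lid shut on its stop, the platform did not move, and I handed the job in at about 20 s; the hand-in call returned no verdict.

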